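# Start the thread of a brewer's filler cap, screw it home and switch on

## Task

The filler cap of the coffee brewer is only lying on its thread. Keeping it level and without lifting it out, turn it backward (counter-clockwise seen from above) until you find the thread start and it drops in, then screw it forward (clockwise) until it is fully home. Then throw the red brew lever all the way over, away from you, and leave the cups and everything else where they are.

Things in the scene. Friction and masses are not known exactly. Their poses are not given: they have to be found in the camera images.
- cap_grip (a point): Centre of the orange grip bar of the loose screw cap (180 g, turns with under 0.3 N m). The bar, 66 mm long (x), 14 mm wide (y), 32 mm high, stands across a black disc 84 mm across, 10 mm thick. This point is half-way up the bar, 16 mm above the disc's upper face. Below the disc, hidden in the neck, are a stem and three thread lugs. Height above the rim: 46 mm at the start, 26 mm when home.
- cap: The cap as a whole, same axes; origin: centre of the disc's underside, 26 mm below the bar's centre. At the start its lugs lie on top of the thread, the origin 20 mm above the rim. Forward (clockwise from above) it soon meets a hard stop there: do not force it. Backward, after 0.4 to 1.0 rad (no mark outside), it falls about 14 mm by its own weight, if the gripper does not hold it up.
- neck_rim (a point): Centre of the upper rim of the filler neck, a fixed steel tube 88 mm across, 46 mm high on the brewer's deck. z up, along the neck's axis; x and y as the brewer's.
- thread (a point): The same point as the rim's centre. A stop ends the backward turn up to 0.25 rad past where the cap begins to drop. From there, turned forward, the cap sinks 6 mm more in about 1.0 rad, under its own weight or pulled by the thread, until its disc lies on the rim; a hard stop follows 0.1 to 0.2 rad later. The grip should follow it down or be loose enough to slide.
- brewer: The brewer: a fixed white cabinet 260 mm deep (x), 360 mm wide (y) and 120 mm high, with a green front that faces -x. Origin: centre of its underside, on the table. The neck's axis is at x = -30, y = +90 mm and the lever's pivot at x = -30, y = -90 mm, 142 mm above the table.
- brew (a joint): The angle of the brew lever: 0 leaning 0.5 rad towards the brewer's front (off), 1.0 leaning 0.5 rad towards its back (on, at its stop). It may start up to 0.15. It stays where it is left and takes about 1 N at the knob.
- brew_tip (a point): The centre of the lever's red ball knob, 26 mm across, at the end of a 10 mm steel rod, 80 mm from its pivot. The pivot lies in a black block 70 mm (x) by 50 mm (y) and 25 mm high on the deck; the knob swings in the brewer's x-z plane.
- cup: A white cup, 80 mm across and 95 mm high, standing on the back part of the brewer's deck. Origin: centre of its foot. Leave it alone.
- mug: A blue mug, 84 mm across and 95 mm high, on the table to the left. Origin: centre of its foot. Leave it alone.
- jar: A brown jar, 80 mm across and 120 mm high, on the left. Origin: centre of its foot. Leave it alone.
- tub: A pink food tub, 100 mm across and 106 mm high, on the right. Origin: centre of its foot. Leave it alone.
- cup2: A second white cup, 80 mm across and 95 mm high, on the right. Origin: centre of its foot. Leave it alone.
- spoon: A spoon lying on the table on the left. Leave it alone.
- pod1: A white cream pod, 48 mm across and 24 mm high, on the table at the right. Origin: centre of its foot. Leave it alone.
- pod2: A green cream pod, 48 mm across and 24 mm high, on the table at the right. Origin: centre of its foot. Leave it alone.
Things that resemble listed ones, but are neither listed nor needed, are in the scene too. Leave any green look-alike of the cap alone.

How it is judged (in metres and radians):
On the way, in this order (a step that is already met when the one before it is completed fails the run):
1. turned back, the cap has dropped into the thread start (its bar's centre less than 38 mm above the rim) (z of cap_grip in the frame of neck_rim below 0.038 m), for 0.1 s.
2. screwed forward, the cap is home (its disc within 1.8 mm of the rim, level) (z of cap_grip in the frame of neck_rim below 0.0278 m and horizontal distance between cap_grip and neck_rim below 0.005 m and angle between cap_grip's own z axis and vertical below 0.06 rad), for 0.2 s.
3. the brew lever is thrown over (beyond 0.85 rad) (value of joint brew above 0.85 rad), for 0.1 s.
At the end, for the whole second after the job is handed in: The cap is screwed home: its disc within 1.8 mm of the neck's rim, centred within 5 mm, level within 0.06 rad and at rest; the brew lever stands beyond 0.85 rad (all of step 2 and value of joint brew above 0.85 rad and linear speed of cap below 0.02 m/s); the robot touches nothing.
It fails at once if the cap is lifted out or off its thread (bar's centre more than 60 mm above the rim) (z of cap_grip in the frame of neck_rim above 0.06 m).
It fails at once if the cap is tilted by more than 0.3 rad (angle between cap_grip's own z axis and vertical above 0.3 rad).
It fails at once if the lever is thrown before the cap is home (value of joint brew above 0.5 rad and z of cap_grip in the frame of neck_rim above 0.03 m).
It fails at once if a bystander is moved by more than 30 mm (distance of any of cup, mug, jar, tub, cup2, spoon, pod1, pod2 from where it was at the start of the episode above 0.03 m).
It also fails if it takes over 64 s, if anything falls off the work surface, if the arm or the gripper's body presses on something with over 40 N, if the wrist force passes 120 N, or if a joint passes its speed limit or range.

## Robot

A 6-joint arm with a two-finger parallel gripper is mounted at the origin on the work surface. World frame = base frame: x ahead of the robot, y to its left, z up, the work surface at z = 0. Lengths are in mm, angles in rad, forces in N, time in s.
With the tool pointing down it reaches from about 350 to 775 mm from the base axis. Payload 5.5 kg.
Tool frame: the origin (TCP) lies on the centre line of the jaws, within the pads' length; the fingertips stand 14 mm ahead of it and the grasp point (between the pads) lies 5 mm behind it; z points along the fingers, y is the direction in which the jaws open and shut (so a half turn about z gives the same grasp; the last joint's range is limited). The gripper opens to 85 mm and grips with 20 to 120 N. Pads are 22 mm wide; open, the fingers measure 114 mm over their backs; the gripper's body (76 mm by 85 mm) begins 54 mm behind the grasp point. The pads swing forward as they close: fully open they stand 13 mm farther back than shut.
Start: joints at [1.063, 0.313, 0.046, 1.304, 0, 1.431], TCP at [206.775, 536.576, 245.323] pointing down, gripper open.
Joint ranges: [-2.76, 2.76], [-0.86, 1.69], [-1.03, 1.26], [-2.2, 2.34], [-1.47, 1.5], [-3.14, 3.14]. Speed limits (rad/s): [2.57, 2.57, 3.14, 3.14, 3.14, 3.14].

## Interface

Orientations are given as [roll, pitch, yaw] about the fixed x, y, z axes, in that order (R = Rz(yaw) Ry(pitch) Rx(roll)).
In Python, from plant import ctrl, cams gives the robot as it stands. The module is installed in compiled form; this text tells all that it offers.
- The arm moves only by the tool carry_out, never from a script. Its argument "moves" is a list that holds one entry, the list of rows, each a list of 5 numbers: the shift along the tool's x, y, z in mm, then the turn about the tool's z in degrees, then the finger opening in mm, from 0 to 85.4. In form: [[[dx, dy, dz, twist, hand], ...]]. A call has 1 to 20 rows; each row is the pose to reach, as a shift and turn from the pose commanded when the call began, along the tool's axes at that moment; what a row does not reach only later rows make up. A row lasts 1/12 s, in which the tool goes at most 41.7 mm and 7.16 degrees, less where a joint would pass 70% of its speed; a pose out of reach is approached as far as the arm can. A call with a gripper value outside its range is refused whole. The fingers move at their own pace and stop on an object; "grip_force" is the grip in N (left out, the last holds). Time passes only in rows, so rows that repeat a pose let the fingers close. It gives the time, the measured TCP pose, the force and the opening at its end, in the units of the state.
- ctrl.get_state(): the state, without advancing time (a new reading comes with each control period).
- cams.camera(name): name is "side" or "top"; returns (picture, depth): 384x512x3 uint8, red, green, blue; 384x512 float32, mm along the optical axis (not along the pixel's ray), 0 where there is no reading.
- cams.camera_params(name): a dict with "mtx" (3x3 intrinsics, pixels), "camera_from_world" (4x4, takes a point from world to camera coordinates). Camera axes: x right, y down, z forward; pixel columns grow to the right and rows downward; lengths in mm; the calibration is good to about 2 mm. A picture is of the moment at which its call begins. camera_params takes no time and is no camera call.
- ctrl.hand_in(): hands the job in, once; it reports no verdict.
The state is a dict: "time": time; "joints": joint angles; "qd": joint speeds; "joint_torque": joint torques, N m; "position": TCP position; "ee_rot": TCP orientation; "contact_force": force on the tool from outside, world axes, zero at the start; "moment": the same for the moment, N m; "grip_width": finger opening in mm.
Only numpy, scipy, OpenCV 4.12 (cv2) and the standard library are available. Lean on these libraries where they do the work, as an engineer would, in place of code of your own. Each camera call takes 0.05 s, during which the arm holds its last target.

## Working session

There is one attempt and no reset: what is moved stays moved. The work goes in short steps, Python scripts to look and compute and a tool call to move; the robot and the scene stay as the last step left them, time stands still between calls to the robot, and variables do not carry over. Pictures are saved under pics/ and viewed, and the job is handed in when it is done.

Besides the shell and the picture viewer there is one more tool, called after ">>>" as name(argument=value, ...) on one line, values as JSON. carry_out: Moves the arm, as the interface text tells. Its arguments: {"type":"object","properties":{"moves":{"type":"array","items":{"type":"array","items":{"type":"array","items":{"type":"number"}}}},"grip_force":{"type":"number"}},"required":["moves"]}

```bash
mkdir -p pics
cat > h.py <<'E'
import numpy as np,cv2
from plant import ctrl,cams
def snap(n,f):
    im,d=cams.camera(n); np.savez('pics/'+f+'.npz',im=im,d=d)
    cv2.imwrite('pics/'+f+'.png',cv2.resize(im[:,:,::-1],None,fx=1.5,fy=1.5,interpolation=cv2.INTER_CUBIC)); return im,d
def world(n,u,v,z):
    p=cams.camera_params(n);K=np.array(p['mtx']);T=np.linalg.inv(np.array(p['camera_from_world']))
    u,v,z=map(np.asarray,(u,v,z))
    c=np.stack([(u-K[0,2])/K[0,0]*z,(v-K[1,2])/K[1,1]*z,z,np.ones_like(z,dtype=float)],-1)
    return (c@T.T)[...,:3]
def proj(n,P):
    p=cams.camera_params(n);K=np.array(p['mtx']);M=np.array(p['camera_from_world'])
    c=M[:3,:3]@np.array(P,float)+M[:3,3];q=K@c;return q[:2]/q[2]
E
python3 - <<'E'
from h import *
for n in('top','side'):
    snap(n,n+'0');p=cams.camera_params(n);print(np.round(p['mtx'],1).tolist(),np.round(np.linalg.inv(p['camera_from_world']),3).tolist())
print(ctrl.get_state())
E
```

```text
[[404.9, 0.0, 259.3], [0.0, 404.9, 190.6], [0.0, 0.0, 1.0]] [[-0.011, -0.981, 0.194, 170.382], [-1.0, 0.012, 0.003, -11.581], [-0.005, -0.194, -0.981, 1601.602], [0.0, 0.0, 0.0, 1.0]]
[[493.7, 0.0, 258.9], [0.0, 493.7, 194.2], [0.0, 0.0, 1.0]] [[0.932, -0.282, 0.229, 155.974], [-0.363, -0.713, 0.6, -873.709], [-0.006, -0.642, -0.766, 1274.819], [0.0, 0.0, 0.0, 1.0]]
{'time': 0.1, 'joints': array([1.06342352e+00, 3.13939442e-01, 4.51186307e-02, 1.30363822e+00,
       1.61679380e-06, 1.43119501e+00]), 'qd': array([ 0.00067247, -0.00229848,  0.00184243,  0.00034813,  0.00065359,
       -0.00033825]), 'joint_torque': array([ 2.31988575e-03, -4.81725240e+01,  2.99244332e+01,  1.27540759e-02,
       -2.07869712e-04,  9.13221498e-06]), 'position': array([206.52907675, 536.16199696, 244.5006513 ]), 'ee_rot': array([-3.13994635e+00, -2.32963706e-04,  2.77382096e+00]), 'contact_force': array([-0.51175413, -0.26326824,  0.52673297]), 'moment': array([ 0.01336543, -0.02836327,  0.01020464]), 'grip_width': 85.63225032530734}
```

View pics/top0.png

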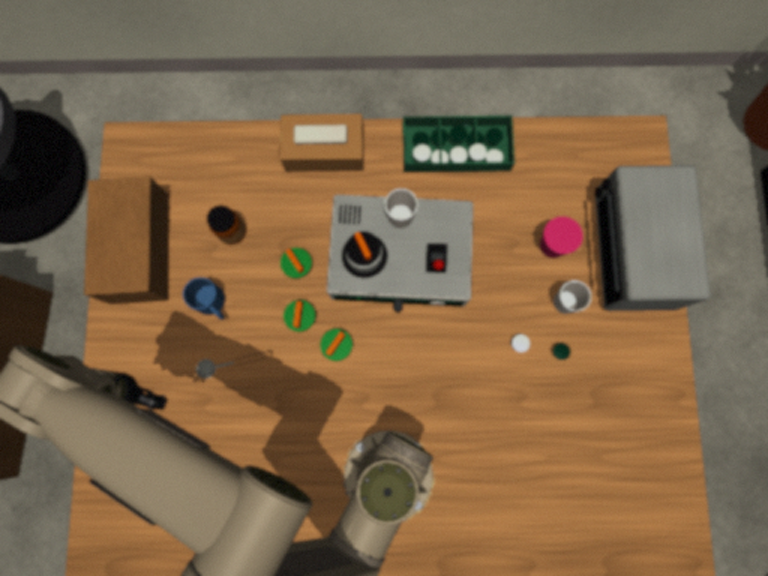

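View pics/side0.png

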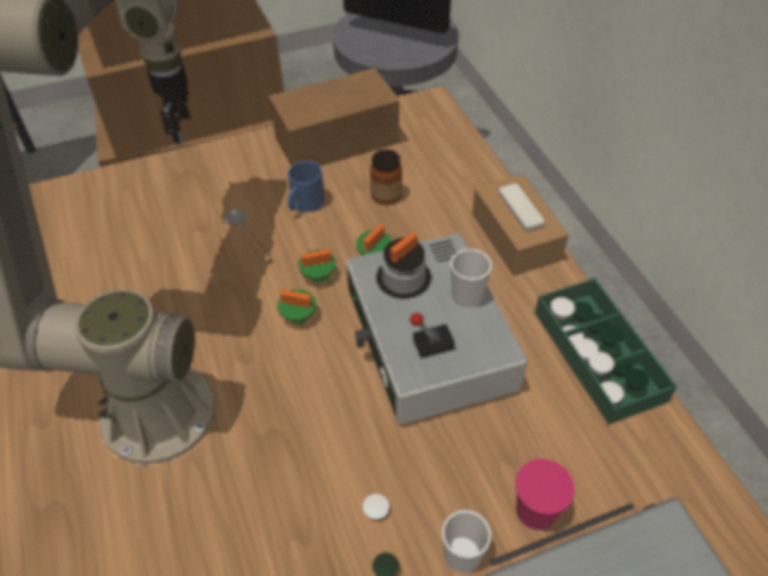

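The top view shows the cap's bar at about (363,247) and the lever knob at (438,265), both in the enlarged picture. The side view shows the cup close behind the cap. Next I'll measure from depth.

```bash
cat >> h.py <<'E'
def clouds(f,n):
    z=np.load('pics/'+f+'.npz');im,d=z['im'],z['d'];v,u=np.mgrid[:384,:512]
    P=world(n,u,v,d.astype(float));hsv=cv2.cvtColor(im,cv2.COLOR_RGB2HSV);return im,d,P,hsv
def capbar(f,n,x0=None):
    im,d,P,h=clouds(f,n)
    m=(h[...,0]<17)&(h[...,0]>4)&(h[...,1]>190)&(h[...,2]>90)&(P[...,2]>170)&(P[...,2]<245)&(d>0)&(abs(P[...,0]-575)<120)&(abs(P[...,1])<150)
    return P[m]
E
python3 - <<'E'
from h import *
for n in('top','side'):
    im,d,P,h=clouds(n+'0',n)
    q=capbar(n+'0',n);print(n,len(q),q.mean(0).round(1),q.min(0).round(1),q.max(0).round(1))
    t=q[q[:,2]>np.percentile(q[:,2],95)-6] if 1 else q
    r=cv2.minAreaRect(t[:,:2].astype(np.float32));print('top face',len(t),t.mean(0).round(1),r)
    m=((h[...,0]<4)|(h[...,0]>176))&(h[...,1]>180)&(P[...,2]>150)&(P[...,2]<240)&(abs(P[...,1])<300)&(P[...,0]>400)
    k=P[m];print('knob',len(k),k.mean(0).round(1),k.max(0).round(1),k.min(0).round(1))
    m=(abs(P[...,2]-120)<5)&(P[...,0]>400)&(P[...,0]<760)&(abs(P[...,1])<300)&(h[...,1]<60)
    k=P[m][:,:2].astype(np.float32);print('deck',len(k),cv2.minAreaRect(k),np.median(P[m][:,2]))
z=[]
for n,(u,v,s) in {'top':(180,120,110),'side':(220,140,110)}.items():
    im=np.load(f'pics/{n}0.npz')['im'][v:v+s,u:u+s+30]
    z.append(cv2.resize(im[:,:,::-1],None,fx=3.5,fy=3.5,interpolation=cv2.INTER_CUBIC)[:,:395])
cv2.imwrite('pics/crop0.png',np.hstack(z))
E
```

```text
top 95 [540.4  53.7 221.5] [511.4  34.4 192.2] [572.   74.9 235.8]
top face 53 [539.5  52.9 230. ] ((540.1024780273438, 53.20000457763672), (61.16200256347656, 12.511604309082031), 25.353900909423828)
knob 44 [ 493.9 -122.9  221.4] [ 513.8 -112.2  231.1] [ 483.4 -133.4  151.2]
deck 4113 ((565.2285766601562, -37.538177490234375), (354.7794494628906, 257.3866882324219), 86.4392318725586) 121.24490748967628
side 55 [539.1  50.  228.6] [514.4  32.6 213.4] [566.1  61.6 234.1]
top face 43 [537.4  49.1 229.7] ((538.404541015625, 50.09245300292969), (57.01712417602539, 13.23075008392334), 23.7547607421875)
knob 13 [ 493.2 -128.3  224.7] [ 498.5 -123.   226.9] [ 488.1 -131.5  220.7]
deck 5540 ((564.254638671875, -39.435943603515625), (362.9991455078125, 259.1250305175781), 86.34093475341797) 121.17097572907255
```

View pics/crop0.png

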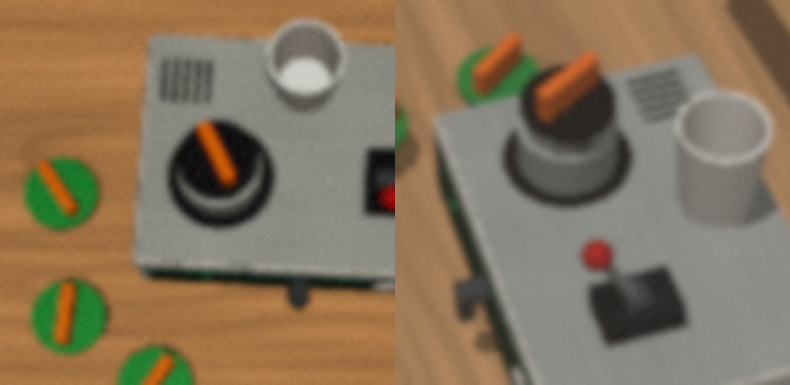

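```bash
cat >> h.py <<'E'
from scipy.spatial.transform import Rotation as Ro
def go(x,y,z,yaw=None):
    s=ctrl.get_state();p=s['position'];R=Ro.from_euler('xyz',s['ee_rot'])
    d=R.inv().apply(np.array([x,y,z])-p)
    tw=0 if yaw is None else -((yaw-np.degrees(s['ee_rot'][2])+180)%360-180)
    print('shift',d.round(1),'twist',round(tw,1));return d,tw
E
python3 - <<'E'
from h import *
go(540.2,53.2,300,204.8)
im,d,P,h=clouds('top0','top')
m=(P[...,2]>205)&(P[...,2]<225)&(P[...,0]>580)&(P[...,0]<720)&(abs(P[...,1])<150);print('cup rim',P[m].mean(0),P[m].min(0),P[m].max(0))
E
```

```text
shift [-485.  -330.8  -55.1] twist -45.9
cup rim [647.67452849 -38.53136971 213.92736223] [604.32190076 -77.15193423 206.25682588] [682.14791415  -1.57014979 222.46819066]
```

>>> carry_out(moves=[[[0,0,-40,0,85],[-20,-14,-55,-2,85],[-485,-331,-55,-46,85],[-485,-331,-55,-46,85],[-485,-331,-55,-46,85],[-485,-331,-55,-46,85],[-485,-331,-55,-46,85],[-485,-331,-55,-46,85],[-485,-331,-55,-46,85],[-485,-331,-55,-46,85],[-485,-331,-55,-46,85],[-485,-331,-55,-46,85],[-485,-331,-55,-46,85],[-485,-331,-55,-46,85],[-485,-331,-55,-46,85],[-485,-331,-55,-46,85],[-485,-331,-55,-46,85],[-485,-331,-55,-46,85],[-485,-331,-55,-46,85],[-485,-331,-55,-46,60]]], grip_force=20)

```text
time: 1.77
position: [539.4, 54.3, 300.2]
ee_rot: [3.141, -0.001, -2.705]
contact_force: [-0.6, 0.0, 1.3]
grip_width: 74.9
```

Run:
```python
from h import *
snap('side','s1');s=ctrl.get_state();print(s)
go(540.2,53.2,216,204.8)
```

```text
{'time': 1.8167, 'joints': array([-4.72692809e-02,  2.40070162e-01,  8.15183487e-02,  1.41278111e+00,
        3.67666512e-04, -4.84180583e-01]), 'qd': array([ 0.00891031, -0.00632342,  0.00258976, -0.00375362, -0.00189921,
       -0.00062713]), 'joint_torque': array([-6.61199726e-01, -4.36070287e+01,  3.01325226e+01, -3.66970059e-02,
       -2.24929577e-02,  4.55176938e-03]), 'position': array([539.38363967,  54.67951926, 300.37750022]), 'ee_rot': array([ 3.14101747e+00, -3.03775696e-04, -2.70468136e+00]), 'contact_force': array([-0.09453121,  0.74815761,  0.91611423]), 'moment': array([ 0.05975749, -0.03691239, -0.01614434]), 'grip_width': 67.94469868306709}
shift [-0.1 -1.7 84.4] twist 0.2
```

View pics/s1.png

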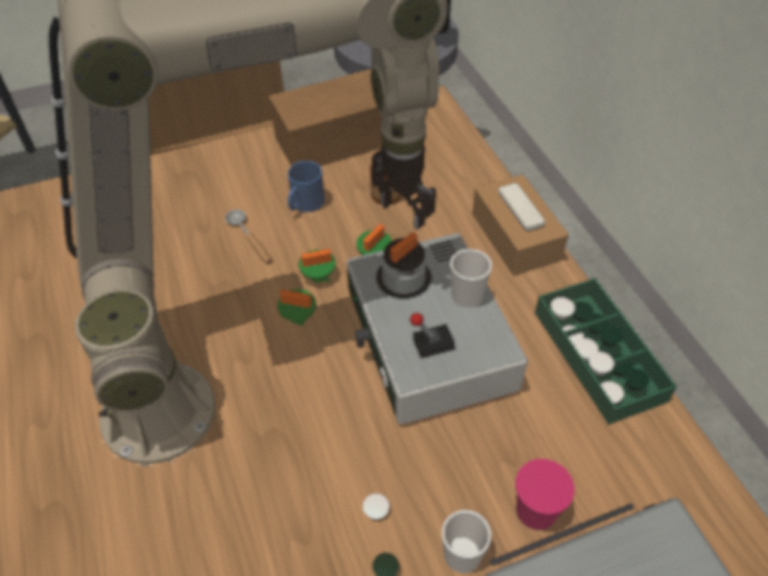

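The side view shows the open jaws directly above the cap, at about (405,215), with the cup clear. Next I descend and close loosely.

>>> carry_out(moves=[[[0,0,30,0,50],[0,0,60,0,50],[0,0,80,0,50],[0,0,84,0,50],[0,0,84,0,40],[0,0,84,0,30],[0,0,84,0,22],[0,0,84,0,17],[0,0,84,0,17],[0,0,84,0,17],[0,0,84,0,17],[0,0,84,0,17]]])

```text
time: 2.82
position: [540.4, 53.2, 216.5]
ee_rot: [-3.141, 0.0, -2.707]
contact_force: [0.4, 0.8, 0.6]
grip_width: 16.9
```

```bash
cat > v.py <<'E'
import sys
from h import *
f=sys.argv[1];im,d=snap('side',f)
u,v=240,130
cv2.imwrite('pics/'+f+'c.png',cv2.resize(im[v:v+90,u-20:u+100,::-1],None,fx=6,fy=6,interpolation=cv2.INTER_CUBIC))
s=ctrl.get_state();print(s['time'],s['position'].round(1),np.degrees(s['ee_rot']).round(2),s['contact_force'].round(2),s['moment'].round(3),round(s['grip_width'],1))
q=capbar(f,'side')
if len(q): print('bar',len(q),q.mean(0).round(1),'z pct',np.percentile(q[:,2],[50,90,98]).round(1))
E
python3 v.py s2
```

```text
2.8667 [540.4  53.2 216.4] [ 1.8000e+02  1.0000e-02 -1.5509e+02] [ 0.13  0.73 -0.28] [ 0.005 -0.012 -0.035] 17.4
bar 6 [521.6  41.4 226.3] z pct [225.5 228.9 230.4]
```

View pics/s2c.png

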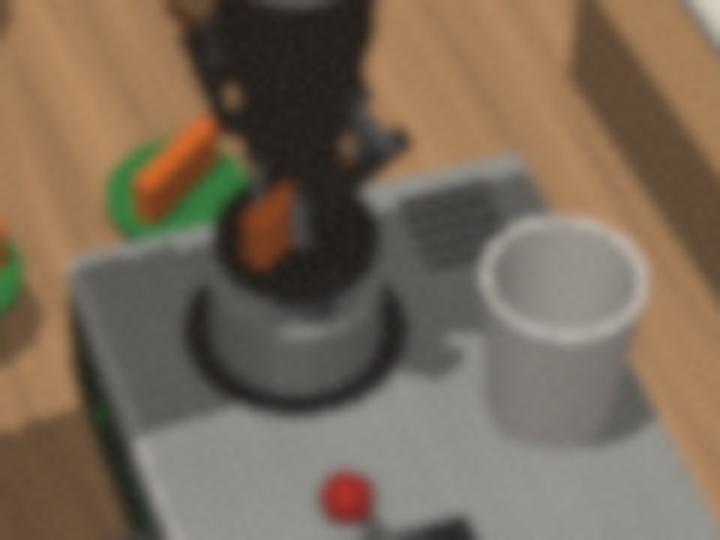

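The bar stands between the pads, at crop (270,225). Turning backward, which is negative twist.

>>> carry_out(moves=[[[0,0,0,-3,17],[0,0,0,-6,17],[0,0,0,-9,17],[0,0,0,-12,17],[0,0,0,-15,17],[0,0,0,-18,17],[0,0,0,-21,17],[0,0,0,-24,17],[0,0,0,-27,17],[0,0,0,-30,17],[0,0,0,-30,17]]])

```text
time: 3.78
position: [540.3, 53.2, 216.2]
ee_rot: [3.141, -0.0, -2.182]
contact_force: [1.2, -3.8, -0.9]
grip_width: 17.0
```

```bash
python3 v.py s3
```

```text
3.8333 [540.3  53.2 216.2] [ 1.8000e+02 -1.0000e-02 -1.2514e+02] [-0.38 -1.16 -0.4 ] [-0.092 -0.036  0.007] 17.1
bar 3 [537.5  49.5 214.1] z pct [214.3 214.7 214.8]
```

View pics/s3c.png

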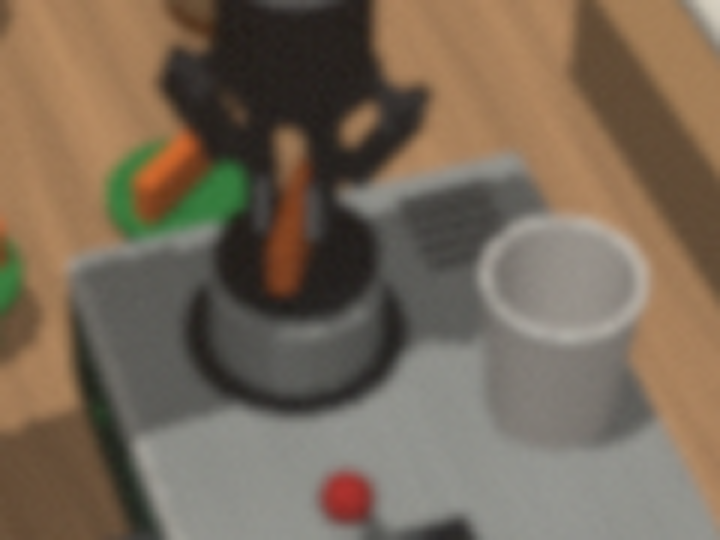

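The bar has turned with the jaws and the disc is still at its starting height. I'll continue in small steps.

>>> carry_out(moves=[[[0,0,0,-2,17],[0,0,0,-4,17],[0,0,0,-6,17],[0,0,0,-8,17],[0,0,0,-10,17],[0,0,0,-9,17],[0,0,0,-9,17]]])

```text
time: 4.42
position: [540.4, 53.3, 216.4]
ee_rot: [-3.141, 0.0, -2.029]
contact_force: [0.9, -0.3, -0.4]
grip_width: 17.3
```

```bash
python3 v.py s4
```

```text
4.4667 [540.4  53.3 216.4] [-1.7998e+02  1.0000e-02 -1.1619e+02] [ 1.49 -1.15 -0.2 ] [-0.057 -0.086  0.006] 16.9
bar 3 [539.7  52.3 214.9] z pct [214.9 215.8 216. ]
```

View pics/s4c.png

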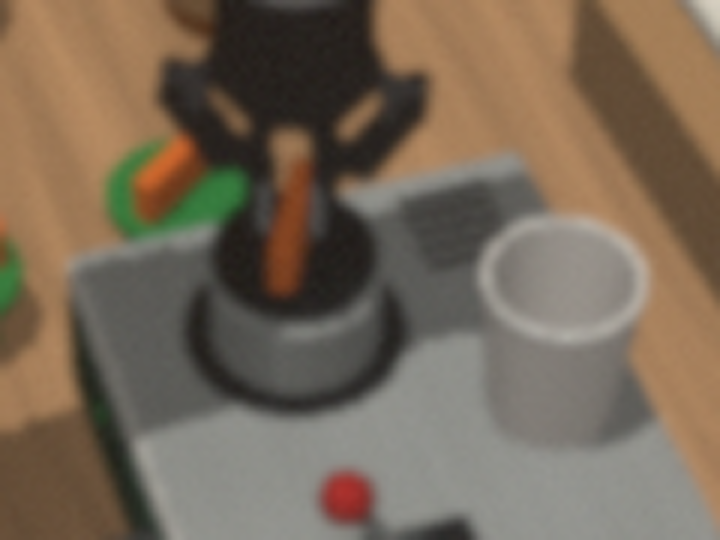

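```bash
cat > disc.py <<'E'
import sys
from h import *
for f in sys.argv[1:]:
    im,d,P,h=clouds(f,'side')
    r=np.hypot(P[...,0]-540.3,P[...,1]-53.2)
    m=(r<41)&(P[...,2]>155)&(P[...,2]<203)&(h[...,2]<70)&(d>0)
    o=(r<36)&(h[...,0]<17)&(h[...,1]>170)&(h[...,2]>60)&(P[...,2]>165)&(P[...,2]<245)
    print(f,m.sum(),np.median(P[m][:,2]).round(1),np.percentile(P[m][:,2],[20,80]).round(1),'bar',o.sum(),np.percentile(P[o][:,2],[50,90,100]).round(1))
E
python3 disc.py side0 s1 s2 s3 s4
```

```text
side0 260 196.6 [194.2 198.2] bar 162 [225.  230.2 234.1]
s1 290 196.5 [194.1 198.6] bar 158 [223.  230.1 236. ]
s2 268 196.3 [193.4 198.7] bar 65 [223.8 230.3 231.9]
s3 275 183.5 [181.1 185.7] bar 74 [212.8 217.9 221.1]
s4 300 183.2 [180.7 185.5] bar 80 [213.  217.8 221.2]
```

The cap has already dropped about 13 mm: the disc top went from 196.5 to 183.3. I'll lower the loose jaws and turn forward.

>>> carry_out(moves=[[[0,0,6,0,17],[0,0,12,0,17],[0,0,12,4,17],[0,0,12,8,17],[0,0,12,12,17],[0,0,12,16,17],[0,0,12,20,17],[0,0,12,24,17],[0,0,12,28,17],[0,0,12,32,17],[0,0,12,36,17],[0,0,12,40,17],[0,0,12,44,17],[0,0,12,48,17],[0,0,12,48,17]]])

```text
time: 5.72
position: [539.8, 53.4, 203.3]
ee_rot: [3.141, -0.001, -2.866]
contact_force: [0.4, -0.0, -0.4]
grip_width: 17.0
```

```bash
python3 v.py s5; python3 disc.py s5
```

```text
5.7667 [539.9  53.3 203.5] [ 1.7997e+02 -7.0000e-02 -1.6402e+02] [ 0.95 -0.58 -0.06] [-0.064 -0.01  -0.002] 16.9
bar 8 [516.4  41.  211.2] z pct [211.5 216.1 216.5]
s5 263 179.9 [177.7 182.4] bar 61 [204.6 212.7 217.9]
```

View pics/s5c.png

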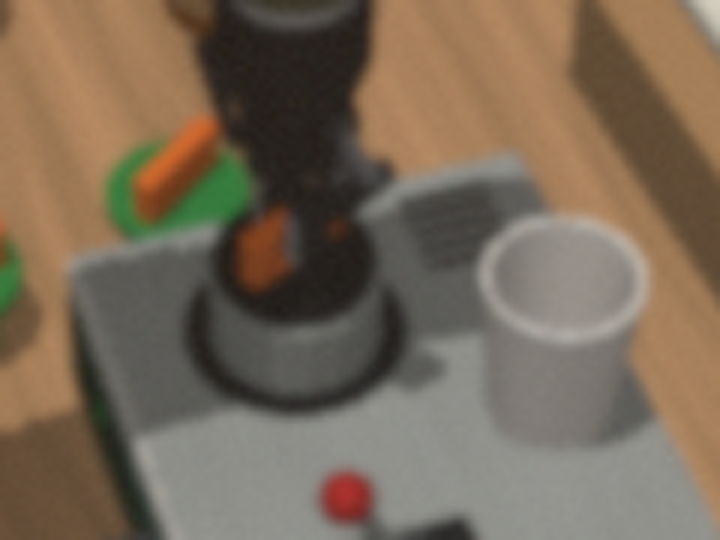

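The disc has sunk to 179.9 and home is about 176.4, so I'll continue forward.

>>> carry_out(moves=[[[0,0,2,3,17],[0,0,2,6,17],[0,0,2,9,17],[0,0,2,12,17],[0,0,2,15,17],[0,0,2,18,17],[0,0,2,21,17],[0,0,2,24,17],[0,0,2,24,17]]])

```text
time: 6.52
position: [540.0, 53.4, 201.8]
ee_rot: [3.141, -0.001, 3.001]
contact_force: [0.2, -0.0, 0.2]
grip_width: 17.1
```

```bash
python3 v.py s6; python3 disc.py s6
```

```text
6.5667 [540.   53.4 201.9] [ 1.7999e+02 -4.0000e-02  1.7207e+02] [-0.38  0.37  0.31] [0.048 0.031 0.022] 16.9
bar 5 [517.1  50.6 209.4] z pct [208.5 211.9 213.5]
s6 233 176.8 [174.8 179.3] bar 80 [198.7 210.2 213.9]
```

>>> carry_out(moves=[[[0,0,0,2,17],[0,0,0,4,17],[0,0,0,6,17],[0,0,0,6,17]]])

```text
time: 6.9
position: [540.1, 53.4, 201.9]
ee_rot: [-3.142, -0.001, 2.897]
contact_force: [-0.8, -0.2, -0.4]
grip_width: 16.9
```

```bash
python3 v.py s7; python3 disc.py s7
```

```text
6.95 [540.1  53.4 202. ] [ 1.8000e+02 -4.0000e-02  1.6607e+02] [-0.49 -0.19 -0.9 ] [-0.05  -0.005  0.096] 17.1
bar 4 [519.1  54.9 206. ] z pct [205.6 208.2 208.5]
s7 227 176.6 [174.4 179. ] bar 81 [198.7 208.8 212.6]
```

View pics/s7c.png

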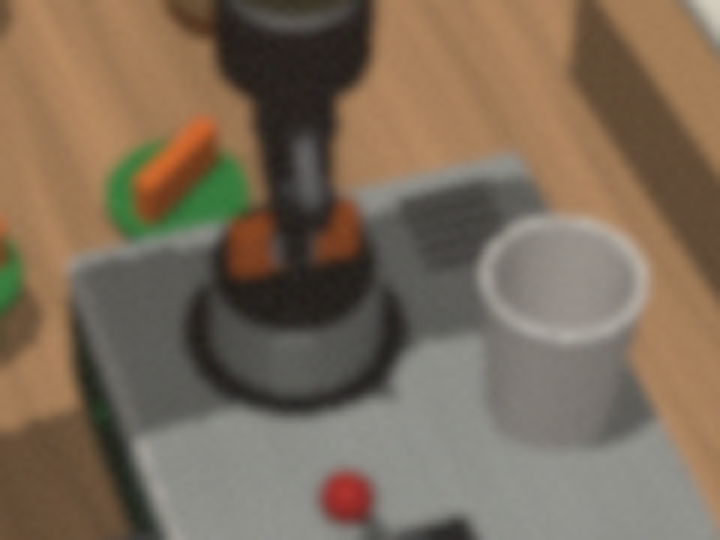

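>>> carry_out(moves=[[[0,0,0,2,17],[0,0,0,4,17],[0,0,0,4,17]]])

```text
time: 7.2
position: [540.4, 53.4, 202.1]
ee_rot: [3.141, 0.0, 2.828]
contact_force: [1.2, 0.1, -2.2]
grip_width: 17.1
```

```bash
python3 v.py s8; python3 disc.py s8
```

```text
7.25 [540.4  53.4 202.1] [179.99   0.   162.09] [ 1.18 -0.24 -0.29] [ 0.02  -0.196  0.234] 16.6
bar 7 [527.9  48.8 196.8] z pct [197.7 204.8 204.8]
s8 234 176.7 [173.9 178.7] bar 83 [200.  209.7 212.9]
```

>>> carry_out(moves=[[[0,0,0,2,17],[0,0,0,4,17],[0,0,0,4,17]]])

```text
time: 7.5
position: [540.9, 53.6, 202.2]
ee_rot: [3.141, 0.001, 2.759]
contact_force: [3.5, 0.3, -2.5]
grip_width: 16.8
```

```bash
python3 v.py s9; python3 disc.py s9
```

```text
7.55 [540.9  53.6 202.3] [1.7996e+02 5.0000e-02 1.5814e+02] [ 3.7   1.58 -3.71] [ 0.171 -0.657  0.902] 16.8
bar 3 [532.5  49.8 202.9] z pct [201.  208.1 209.6]
s9 235 176.6 [174.6 179. ] bar 91 [199.1 208.9 213.1]
```

View pics/s9c.png

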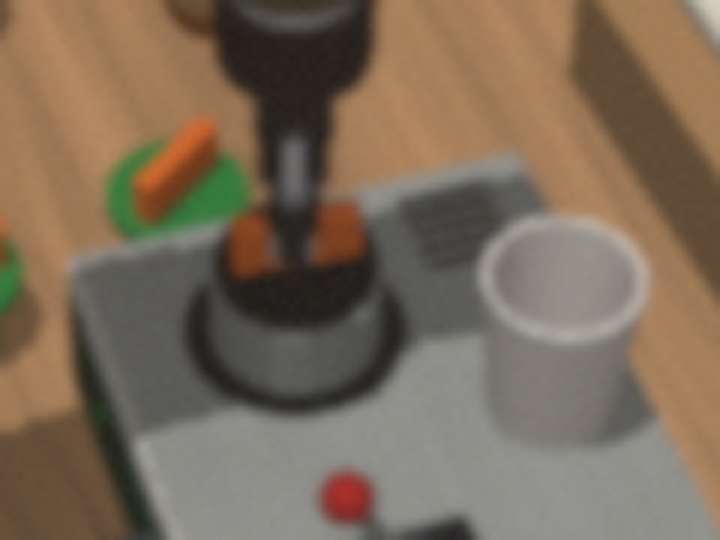

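There is 0.9 N m of reaction and the bar no longer turns, with the disc at 176.6, so the cap is home against its stop. I'll unload, open and rise.

>>> carry_out(moves=[[[0,0,0,-5,17],[0,0,0,-10,20],[0,0,0,-10,34],[0,0,0,-10,40],[0,0,0,-10,40],[0,0,0,-10,40],[0,0,-20,-10,40],[0,0,-60,-10,40],[0,0,-100,-10,40],[0,0,-100,-10,40],[0,0,-100,-10,40]]])

```text
time: 8.47
position: [541.8, 53.2, 305.3]
ee_rot: [3.141, 0.006, 2.93]
contact_force: [0.0, 0.8, 0.0]
grip_width: 40.0
```

```bash
python3 v.py s10; python3 disc.py s10
python3 - <<'E'
from h import *
go(453,-121.5,300,176.4)
im,d,P,h=clouds('s10','side')
m=((h[...,0]<5)|(h[...,0]>174))&(h[...,1]>150)&(P[...,2]>150)&(P[...,2]<240)&(abs(P[...,1]+120)<60)&(P[...,0]>400);k=P[m];print(len(k),k.mean(0),np.median(k,0))
q=capbar('s10','side');t=q[q[:,2]>200];print(cv2.minAreaRect(t[:,:2].astype(np.float32)),t.mean(0))
E
```

```text
8.5167 [540.9  53.3 303.3] [1.7997e+02 1.3000e-01 1.6789e+02] [-0.09  0.79 -0.44] [ 0.011  0.041 -0.01 ] 39.9
bar 16 [537.6  49.9 203.8] z pct [205.3 210.2 213.3]
s10 228 176.3 [174.  178.8] bar 179 [198.9 210.  214.5]
shift [  49.2 -189.3    3.1] twist -8.5
33 [ 492.83836118 -128.87081709  224.37012553] [ 492.59302743 -129.29074411  224.31172132]
((538.12255859375, 51.30738067626953), (9.298368453979492, 49.23591613769531), 81.11054992675781) [535.18620588  50.67672101 207.75382845]
```

View pics/s10c.png

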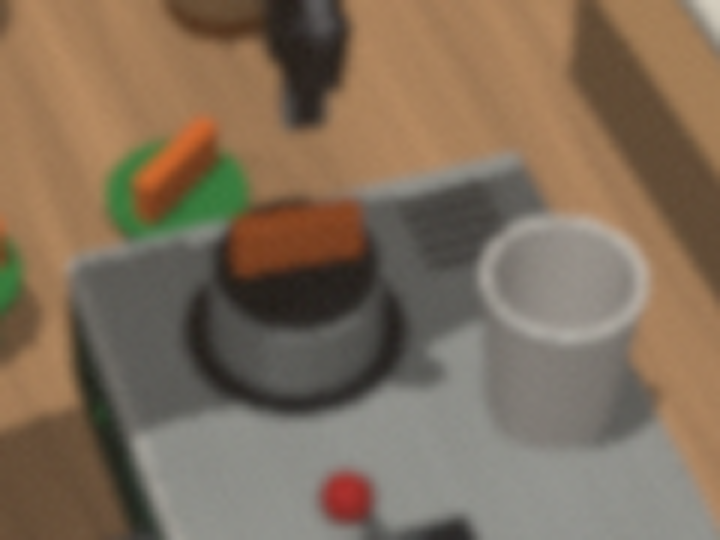

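The cap lies level on the rim at crop (300,240) and is released. Now to the front of the lever with the fingers shut.

>>> carry_out(moves=[[[10,-38,0,-3,20],[20,-76,0,-6,0],[30,-114,0,-9,0],[40,-152,0,-9,0],[49,-189,0,-9,0],[49,-189,20,-9,0],[49,-189,50,-9,0],[49,-189,80,-9,0],[49,-189,88,-9,0],[49,-189,88,-9,0],[49,-189,88,-9,0]]])

```text
time: 9.43
position: [452.4, -120.9, 214.0]
ee_rot: [3.141, -0.002, 3.088]
contact_force: [-0.2, -0.1, 0.4]
grip_width: 0.0
```

```bash
python3 v.py s11; python3 -c "
from h import *
go(548,-127.5,213,176.4)"
```

```text
9.4833 [ 453.3 -121.2  215.1] [-1.7999e+02  3.0000e-02  1.7694e+02] [-0.01 -0.29  0.68] [ 0.011 -0.036 -0.001] 0.2
shift [-94.9  -1.2   2.1] twist 0.5
```

View pics/s11.png

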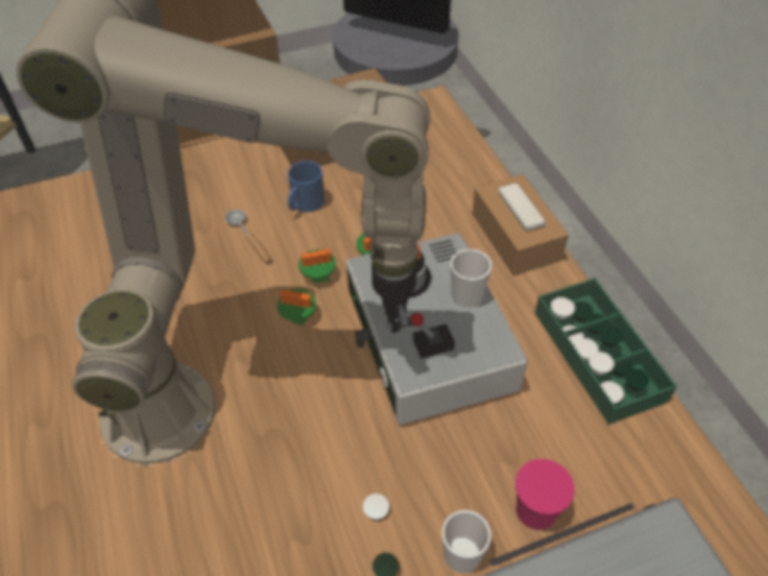

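The shut fingers at (400,318) stand in front of the knob at (417,320). Pushing away.

>>> carry_out(moves=[[[-12,0,0,0,0],[-24,0,0,0,0],[-36,0,0,0,0],[-46,0,0,0,0],[-56,0,0,0,0],[-64,0,0,0,0],[-72,-1,0,0,0],[-80,-1,0,0,0],[-86,-1,0,0,0],[-86,-1,0,0,0]]])

```text
time: 10.32
position: [539.9, -127.0, 214.0]
ee_rot: [3.141, 0.0, 3.088]
contact_force: [1.6, -0.1, 0.4]
grip_width: 0.4
```

```bash
python3 v.py s12;python3 disc.py s12
```

```text
10.3667 [ 539.3 -126.9  214. ] [179.99   0.   176.94] [-0.24  0.17  0.76] [ 0.003  0.011 -0.014] -0.3
bar 89 [538.6  50.  204.8] z pct [206.3 210.4 213. ]
s12 176 177.0 [175.2 178.8] bar 190 [201.7 209.6 215. ]
```

View pics/s12c.png

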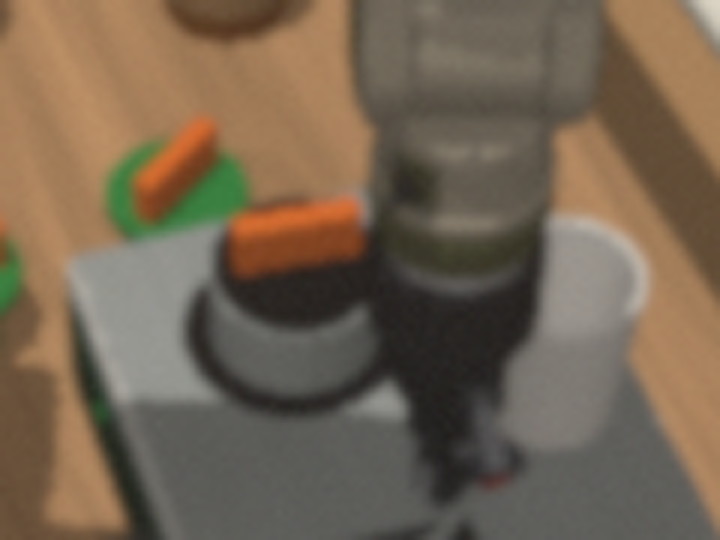

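>>> carry_out(moves=[[[-3,0,0,0,0],[-6,0,0,0,0],[-8,0,0,0,0],[-8,0,0,0,0]]])

```text
time: 10.7
position: [546.3, -127.2, 214.1]
ee_rot: [3.141, -0.001, 3.088]
contact_force: [-1.8, 0.2, 0.9]
grip_width: 0.2
```

```bash
python3 v.py s13
```

```text
10.75 [ 546.4 -127.2  214.2] [ 1.7999e+02 -4.0000e-02  1.7692e+02] [-1.6   0.26 -0.31] [0.042 0.42  0.014] 0.0
bar 97 [538.6  49.8 203.5] z pct [205.2 210.4 211.8]
```

>>> carry_out(moves=[[[-2,0,0,0,0],[-4,0,0,0,0],[-4,0,0,0,0]]])

```text
time: 11.0
position: [546.9, -127.2, 214.0]
ee_rot: [-3.141, -0.008, 3.087]
contact_force: [-12.4, 0.5, 5.9]
grip_width: -0.2
```

```bash
python3 v.py s14
```

```text
11.05 [ 546.9 -127.2  214. ] [-179.99   -0.43  176.89] [-11.72   0.17   5.3 ] [-0.083  2.449 -0.056] 0.0
bar 91 [539.9  49.6 203.8] z pct [205.9 210.  211.4]
```

The push now meets 12 N, so the lever is at its stop. I'll back off and rise clear.

>>> carry_out(moves=[[[4,0,0,0,0],[20,0,0,0,0],[50,0,0,0,0],[80,0,-10,0,0],[100,0,-50,0,0],[110,0,-90,0,0],[140,0,-110,0,0],[150,0,-110,0,0],[150,0,-110,0,0],[150,0,-110,0,0]]])

```text
time: 11.88
position: [401.2, -119.7, 324.4]
ee_rot: [-3.141, 0.002, 3.087]
contact_force: [-0.6, -0.2, 0.0]
grip_width: 0.2
```

```bash
python3 v.py s15; python3 disc.py s15
python3 - <<'E'
from h import *
snap('top','t15')
for f,n in(('s15','side'),('t15','top')):
    im,d,P,h=clouds(f,n)
    m=((h[...,0]<5)|(h[...,0]>174))&(h[...,1]>150)&(P[...,2]>190)&(P[...,2]<240)&(abs(P[...,1]+120)<60)&(P[...,0]>400);k=P[m];print(len(k),np.median(k,0))
E
```

```text
11.9333 [ 401.4 -119.6  323.7] [1.7999e+02 4.0000e-02 1.7691e+02] [-0.4   0.29  0.29] [-0.03  -0.016 -0.008] -0.5
bar 68 [536.4  51.3 206.5] z pct [207.8 210.7 211.1]
s15 190 176.8 [174.7 179. ] bar 188 [200.9 210.  212.5]
37 [ 566.23626928 -133.49269466  221.59305712]
0 [nan nan nan]
  return _methods._mean(a, axis=axis, dtype=dtype,
  ret = um.true_divide(
```

View pics/s15.png

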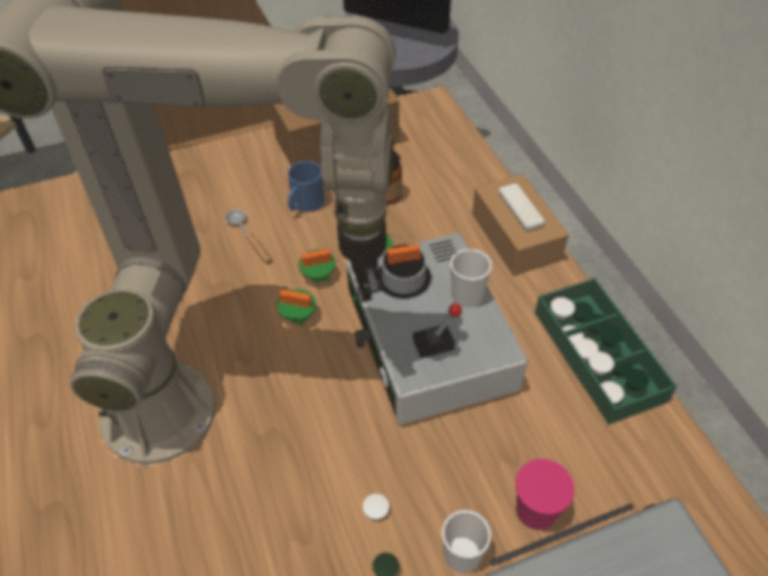

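View pics/t15.png

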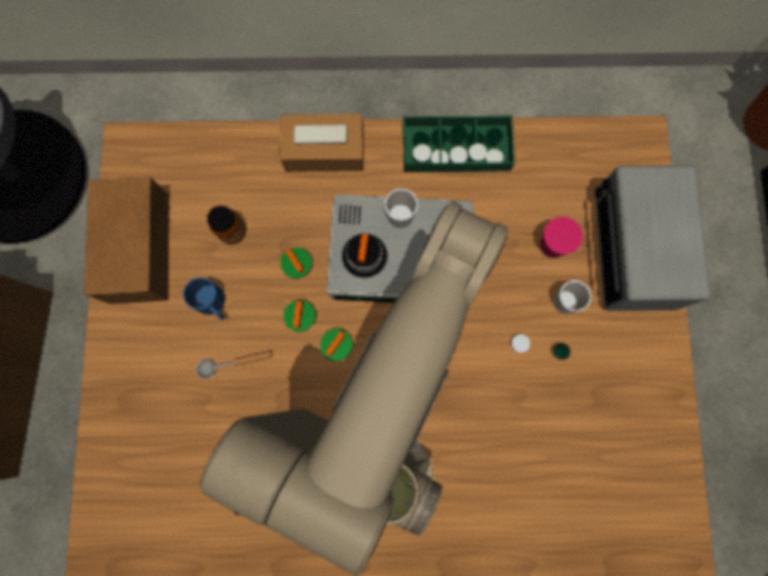

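The knob is now at x = 566, and a lever at its stop would put it at about 567. The cap is level at home height, the bystanders haven't moved, and the arm is clear.

```bash
python3 -c "
from plant import ctrl
print(ctrl.hand_in())"
```

```text
the job is handed in; nothing more can be done
None
```

The filler cap is screwed home, the brew lever is thrown over to its stop, and I handed the job in at about 12 s of the 64 s allowed. The hand-in gives no verdict, so what follows rests on my own checks.

- **Cap:** I turned it backward with the jaws loosely around the bar, and within 30° of jaw turn it dropped about 13 mm. I then screwed it forward until the stop pushed back with 0.9 N m. By depth, the top of the disc is 19.6–20.1 mm below where it started; 20 mm is expected when home. The disc looks level.
- **Lever:** I pushed it until the stop pushed back with about 12 N. The knob then measured x = 566 mm, against about 567 mm computed for the stop.
- **Bystanders and arm:** none of the cups or other objects moved visibly in the pictures. The arm was clear, with no contact force, when I handed in.
- **One check failed:** the last top view could not confirm the lever because the arm hid it, so the lever check rests on the side camera and the force. Depth readings scatter by 1–2 mm, about the size of the 1.8 mm tolerance on the cap's height. That makes the hard-stop torque the stronger evidence that the cap is home.

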